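# Find the pencil tin that rattles and hold it out

### The job

The tray has come loose inside one of these three closed pencil tins: pick them up and shake or rock them end to end one by one until you know which one rattles, putting each sound one back where it lay, flat. Hold the rattling tin out over the grey counter pad, let it be heard there with one more shake or rock end to end, and then finish still holding it there, quiet and level, a hand's breadth or two above the pad and in line with the pad's long side. The tins are thin sheet metal, so grip them with no more than 20 N, and leave the other things where they are.

Things in the scene. Friction and masses are not known exactly. Their poses are not given: they have to be found in the camera images.
- tin_a: closed flat pencil tin, one of three alike (blue, 68 x 190 x 22 mm, 0.24 to 0.33 kg with contents), lying flat; its letter says nothing of its place or contents. Origin: centre of its underside; y along its 190 mm length, x across, z up. The lid does not open. Gripped from above across its width at mid length, 14 to 17 N a finger holds it; a hard shake can turn it in the fingers
- tin_b: closed flat pencil tin, one of three alike (blue, 68 x 190 x 22 mm, 0.24 to 0.33 kg with contents), lying flat; its letter says nothing of its place or contents. Origin: centre of its underside; y along its 190 mm length, x across, z up. The lid does not open. Gripped from above across its width at mid length, 14 to 17 N a finger holds it; a hard shake can turn it in the fingers
- tin_c: closed flat pencil tin, one of three alike (blue, 68 x 190 x 22 mm, 0.24 to 0.33 kg with contents), lying flat; its letter says nothing of its place or contents. Origin: centre of its underside; y along its 190 mm length, x across, z up. The lid does not open. Gripped from above across its width at mid length, 14 to 17 N a finger holds it; a hard shake can turn it in the fingers
- tin_a_insert (a joint): slide of the 0.12 kg tray hidden inside tin_a, m from mid length, + to the tin's +y end: what one hears and feels. All start at 0. A sound tray moves under 2 mm; the loose one slides up to 35 mm either way once the tin is tipped 0.25 rad or shaken hard (3 m/s2) lengthwise, and stays where it stops; end to end, the moment at the fingers shifts by 0.08 N m
- tin_b_insert (a joint): slide of the 0.12 kg tray hidden inside tin_b, m from mid length, + to the tin's +y end: what one hears and feels. All start at 0. A sound tray moves under 2 mm; the loose one slides up to 35 mm either way once the tin is tipped 0.25 rad or shaken hard (3 m/s2) lengthwise, and stays where it stops; end to end, the moment at the fingers shifts by 0.08 N m
- tin_c_insert (a joint): slide of the 0.12 kg tray hidden inside tin_c, m from mid length, + to the tin's +y end: what one hears and feels. All start at 0. A sound tray moves under 2 mm; the loose one slides up to 35 mm either way once the tin is tipped 0.25 rad or shaken hard (3 m/s2) lengthwise, and stays where it stops; end to end, the moment at the fingers shifts by 0.08 N m
- counter_pad: flat grey counter pad with a stitched border, 150 x 280 x 5 mm, fixed to the table ahead of the tins. Origin: centre of its underside; y along its 280 mm length, which lies roughly across the robot's view; z up
- eraser: blue eraser with rounded ends, 20 x 50 x 12 mm, lying between the left and the middle tin; a bystander
- lead_box: grey box of pencil leads, 18 x 75 x 13 mm, lying between the middle and the right tin; a bystander
- tape_roll_near: roll of red tape, 50 mm across, 20 mm high, left of the tins; a bystander
- tape_roll_far: second roll of red tape of the same size, beside the first; a bystander
- office_stapler: red and black stapler, 34 x 139 x 41 mm, far left; a bystander
- pencil_bundle: flat bundle of lime green pencils, 46 x 177 x 10 mm, far left; a bystander

How it is judged (in metres and radians):
On the way, in this order (a step that is already met when the one before it is completed fails the run):
1. a tin is carried clear of the table in the gripper (((contact force between the fingers and tin_a above 1 N and height (world z) of tin_a above 0.03 m) or (contact force between the fingers and tin_b above 1 N and height (world z) of tin_b above 0.03 m) or (contact force between the fingers and tin_c above 1 N and height (world z) of tin_c above 0.03 m))), for 0.1 s.
2. the loose tray is heard sliding in a tin that is held over the counter pad ((((contact force between the fingers and tin_a above 1 N and horizontal distance between tin_a and counter_pad below 0.07 m and height (world z) of tin_a between 0.07 and 0.3 m) and (value of joint tin_a_insert above 0.005 m or value of joint tin_a_insert below -0.005 m) and (velocity of joint tin_a_insert above 0.12 m/s or velocity of joint tin_a_insert below -0.12 m/s)) or ((contact force between the fingers and tin_b above 1 N and horizontal distance between tin_b and counter_pad below 0.07 m and height (world z) of tin_b between 0.07 and 0.3 m) and (value of joint tin_b_insert above 0.005 m or value of joint tin_b_insert below -0.005 m) and (velocity of joint tin_b_insert above 0.12 m/s or velocity of joint tin_b_insert below -0.12 m/s)) or ((contact force between the fingers and tin_c above 1 N and horizontal distance between tin_c and counter_pad below 0.07 m and height (world z) of tin_c between 0.07 and 0.3 m) and (value of joint tin_c_insert above 0.005 m or value of joint tin_c_insert below -0.005 m) and (velocity of joint tin_c_insert above 0.12 m/s or velocity of joint tin_c_insert below -0.12 m/s)))), for 0.02 s.
At the end, for the whole second after the job is handed in: one tin is held by the fingers with its underside 70 to 300 mm above the table and its centre within 70 mm of the pad's centre seen from above, level within 0.25 rad, its length within 0.3 rad of the pad's long side, at rest; the other two lie flat and still within 50 mm of where they lay ((((contact force between the fingers and tin_a above 1 N and horizontal distance between tin_a and counter_pad below 0.07 m and height (world z) of tin_a between 0.07 and 0.3 m) and angle between tin_a's own z axis and vertical below 0.25 rad and angle between the y axis of tin_a and the y axis of counter_pad, either way round below 0.3 rad and linear speed of tin_a below 0.03 m/s and (distance of tin_b from where it was at the start of the episode below 0.05 m and angle between tin_b's own z axis and vertical below 0.1 rad and linear speed of tin_b below 0.03 m/s) and (distance of tin_c from where it was at the start of the episode below 0.05 m and angle between tin_c's own z axis and vertical below 0.1 rad and linear speed of tin_c below 0.03 m/s)) or ((contact force between the fingers and tin_b above 1 N and horizontal distance between tin_b and counter_pad below 0.07 m and height (world z) of tin_b between 0.07 and 0.3 m) and angle between tin_b's own z axis and vertical below 0.25 rad and angle between the y axis of tin_b and the y axis of counter_pad, either way round below 0.3 rad and linear speed of tin_b below 0.03 m/s and (distance of tin_a from where it was at the start of the episode below 0.05 m and angle between tin_a's own z axis and vertical below 0.1 rad and linear speed of tin_a below 0.03 m/s) and (distance of tin_c from where it was at the start of the episode below 0.05 m and angle between tin_c's own z axis and vertical below 0.1 rad and linear speed of tin_c below 0.03 m/s)) or ((contact force between the fingers and tin_c above 1 N and horizontal distance between tin_c and counter_pad below 0.07 m and height (world z) of tin_c between 0.07 and 0.3 m) and angle between tin_c's own z axis and vertical below 0.25 rad and angle between the y axis of tin_c and the y axis of counter_pad, either way round below 0.3 rad and linear speed of tin_c below 0.03 m/s and (distance of tin_a from where it was at the start of the episode below 0.05 m and angle between tin_a's own z axis and vertical below 0.1 rad and linear speed of tin_a below 0.03 m/s) and (distance of tin_b from where it was at the start of the episode below 0.05 m and angle between tin_b's own z axis and vertical below 0.1 rad and linear speed of tin_b below 0.03 m/s)))); the arm keeps its last pose, push and grip.
It fails at once if a tin is squeezed too hard (the two fingers together over 50 N) (contact force between the fingers and tin_a above 50 N or contact force between the fingers and tin_b above 50 N or contact force between the fingers and tin_c above 50 N).
It fails at once if another thing on the table is pushed away (more than 30 mm) (distance of any of eraser, lead_box, tape_roll_near, tape_roll_far, office_stapler, pencil_bundle from where it was at the start of the episode above 0.03 m).
It also fails if it takes over 72 s, if anything falls off the work surface, if the arm or the gripper's body presses on something with over 40 N, if the wrist force passes 120 N, or if a joint passes its speed limit or range.

### The arm

A 6-joint arm with a two-finger parallel gripper is mounted at the origin on a cart in front of the work surface, level with it; the furniture and walls round the work are solid. World frame = base frame: x ahead of the robot, y to its left, z up, the work surface at z = 0. Lengths are in mm, angles in rad, forces in N, time in s.
With the tool pointing down it reaches from about 300 to 825 mm from the base axis. Payload 5.4 kg.
Tool frame: the origin (TCP) lies where the fingers leave the gripper's body, on its centre line; the fingertips stand 88 mm ahead of it and the grasp point (between the pads) lies 69 mm ahead of it; z points along the fingers, y is the line along which they close (so a half turn about z gives the same grasp; the last joint's range is limited). The gripper opens to 92 mm and grips with 3 to 60 N. Pads are 20 mm wide; open, the fingers measure 128 mm over their backs; the gripper's body (75 mm by 189 mm) begins 69 mm behind the grasp point.
Start: joints at [-1.363, 0.158, 1.597, -0, 1.386, -0.21], TCP at [233.282, -525.534, 302.701] pointing down, gripper open.
Joint ranges: [-2.91, 2.91], [-0.94, 2.29], [0.18, 2.7], [-1.29, 4.43], [0.17, 2.64], [-3, 3]. Speed limits (rad/s): [2.57, 2.57, 3.14, 3.14, 3.14, 3.14].

### API

Orientations are given as a rotation vector (axis times angle).
In Python, from rig import r, snapshot, finish_job gives the robot as it stands.
- The arm moves only by the tool carry_out, never from a script. Its argument "moves" is a list of rows, each an object of numbers: "dx", "dy", "dz": the shift along the tool's x, y, z as a fraction of full scale; "wx", "wy", "wz": the turn, a rotation vector about the tool's x, y, z as a fraction of full scale; "jaw": the opening, from 0 (shut) to 1 (fully open). In form: [{"dx": .., "dy": .., "dz": .., "wx": .., "wy": .., "wz": .., "jaw": ..}, ...]. A call has exactly 10 rows; each row is the pose to reach, as a shift and turn from the pose commanded when the call began, along the tool's axes at that moment; what a row does not reach only later rows make up. Full scale, the value 1, is 750 mm for a shift and 45 degrees for a turn. A row lasts 1/8 s, in which the tool goes at most 62.5 mm and 10.7 degrees, less where a joint would pass 70% of its speed; a pose out of reach is approached as far as the arm can. A call with a number of a shift or a turn outside -1 to 1 is refused whole. A call with a gripper value outside its range is refused whole. The fingers move at their own pace and stop on an object; "grip_force" is the grip in N (left out, the last holds). Time passes only in rows, so rows that repeat a pose let the fingers close, or fill a call up. It gives the time, the measured TCP pose, the force, the opening and the grip force at its end, in the units of the state.
- r.state(): the state, without advancing time (a new reading comes with each control period).
- snapshot(name): name is "scene" or "top" or "wrist"; returns a dict with "img" (480x640x3 uint8, red, green, blue), "fx", "fy", "cx", "cy" (pixels), "cam_to_world" (4x4, takes a point from camera to world coordinates). Camera axes: x right, y up, looking along -z (the intrinsics and any distortion apply to the point x, -y, -z); pixel columns grow to the right and rows downward; lengths in mm; the calibration is good to about 2 mm. A picture is of the moment at which its call begins. There is no depth.
- finish_job(): hands the job in; it is judged then, once.
The state is a dict: "time_s": time; "joint_pos": joint angles; "qd": joint speeds; "joint_torque": joint torques, N m; "tcp_pos": TCP position; "tcp_rot": TCP orientation; "ft_force": force on the tool from outside, world axes, zero at the start; "torque": the same for the moment, N m; "finger_gap": finger opening in mm; "grasp_force": force on a finger pad.
Only numpy, scipy, OpenCV 4.12 (cv2) and the standard library are available. Lean on these libraries where they do the work, as an engineer would, in place of code of your own. Each camera call takes 0.05 s, during which the arm holds its last target. There are 200 camera calls.

## Working session

There is one attempt and no reset: what is moved stays moved. The work goes in short steps, Python scripts to look and compute and a tool call to move; the robot and the scene stay as the last step left them, time stands still between calls to the robot, and variables do not carry over. Pictures are saved under pics/ and viewed, at most 10 in all, crops included, and the job is handed in when it is done.

Besides the shell and the picture viewer there is one more tool, called by a JSON object that holds its "fn" and its "kwargs", one argument or row to a line. carry_out: Moves the arm, as the interface text tells. Its arguments: {"type":"object","properties":{"moves":{"type":"array","items":{"type":"object","properties":{"dx":{"type":"number","minimum":-1,"maximum":1},"dy":{"type":"number","minimum":-1,"maximum":1},"dz":{"type":"number","minimum":-1,"maximum":1},"wx":{"type":"number","minimum":-1,"maximum":1},"wy":{"type":"number","minimum":-1,"maximum":1},"wz":{"type":"number","minimum":-1,"maximum":1},"jaw":{"type":"number"}}}},"grip_force":{"type":"number"}},"required":["moves"]}

```bash
mkdir -p pics; python3 - <<'E'
from rig import r,snapshot
import cv2,numpy as np
s=r.state();print({k:np.round(v,3).tolist() for k,v in s.items()})
for n in("top","scene"):
    d=snapshot(n);cv2.imwrite(f"pics/{n}0.png",d["img"][:,:,::-1]);print(n,d["fx"],d["fy"],d["cx"],d["cy"],[k for k in d],np.round(d["cam_to_world"],3).tolist())
    np.savez(f"pics/{n}0.npz",**d)
E
```

```text
{'time_s': 0.0, 'joint_pos': [-1.363, 0.159, 1.598, 0.0, 1.386, -0.21], 'qd': [-0.002, -0.002, 0.002, -0.0, -0.001, -0.0], 'joint_torque': [0.001, -38.556, -32.211, 0.07, 0.038, -0.0], 'tcp_pos': [233.198, -525.083, 301.724], 'tcp_rot': [-3.071, -0.651, -0.0], 'ft_force': [-0.266, -0.154, -0.38], 'torque': [-0.071, -0.001, -0.019], 'grasp_force': 0.0, 'finger_gap': 91.972}
top 585.950516830298 585.950516830298 314.8607161782501 235.83966302447553 ['img', 'fx', 'fy', 'cx', 'cy', 'cam_to_world'] [[-0.001, 0.998, -0.067, 414.891], [-1.0, 0.0, 0.011, 137.076], [0.011, 0.067, 0.998, 1806.323], [0.0, 0.0, 0.0, 1.0]]
scene 504.9058148938607 504.9058148938607 314.50258182287223 241.9698124923674 ['img', 'fx', 'fy', 'cx', 'cy', 'cam_to_world'] [[-0.605, 0.481, -0.634, -311.064], [-0.796, -0.349, 0.495, 782.184], [0.016, 0.804, 0.594, 837.133], [0.0, 0.0, 0.0, 1.0]]
```

View pics/top0.png

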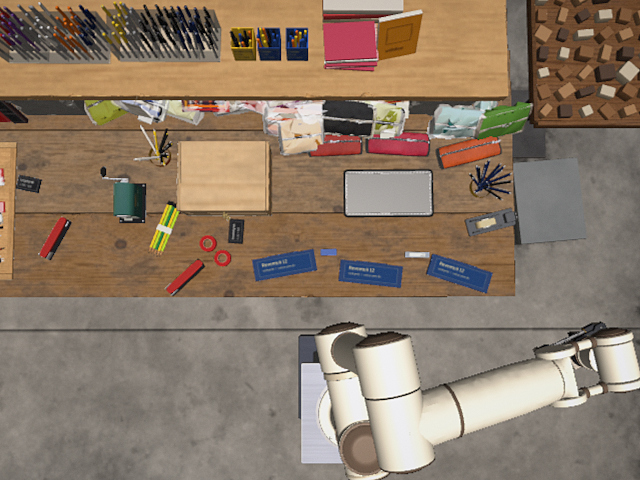

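View pics/scene0.png

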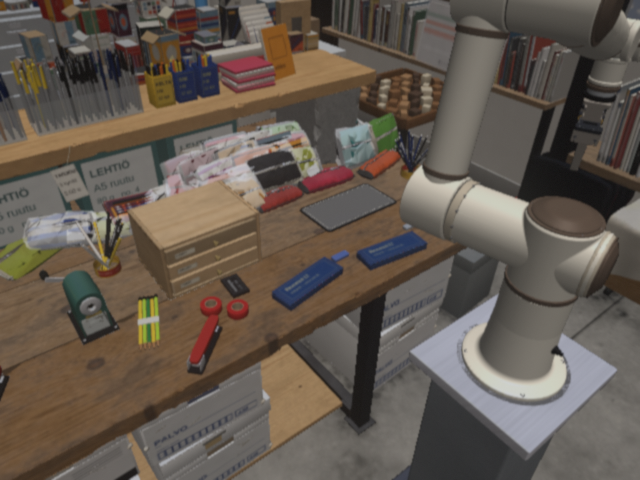

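The top view shows the tins at about (285,265), (371,274) and (459,273). The pad is at (388,193), the eraser at (328,252) and the lead box at (417,255). The scene view shows a drawer box left of the pad and soft cases behind it.

```bash
cat > h.py <<'E'
import numpy as np,cv2
from scipy.spatial.transform import Rotation as R
def ray(d,uv,z):
    uv=np.atleast_2d(uv).astype(float);M=np.array(d["cam_to_world"])
    p=np.c_[(uv[:,0]-d["cx"])/d["fx"],-(uv[:,1]-d["cy"])/d["fy"],-np.ones(len(uv))]@M[:3,:3].T
    return M[:3,3]+p*((z-M[2,3])/p[:,2])[:,None]
def boxes(d,mask,z,amin=40):
    out=[]
    for c in cv2.findContours(mask,cv2.RETR_EXTERNAL,cv2.CHAIN_APPROX_NONE)[0]:
        if cv2.contourArea(c)<amin: continue
        w=ray(d,c[:,0,:],z)[:,:2].astype(np.float32)
        (cx,cy),_,_=b=cv2.minAreaRect(w);q=cv2.boxPoints(b);e=[q[1]-q[0],q[2]-q[1]];L=max(e,key=np.linalg.norm)
        out.append([cx,cy,*sorted([np.linalg.norm(x) for x in e]),np.degrees(np.arctan2(L[1],L[0]))%180])
    return np.round(out,1)
def blue(d):
    h=cv2.cvtColor(d["img"],cv2.COLOR_RGB2HSV);m=cv2.inRange(h,(100,120,40),(125,255,255))
    m=cv2.morphologyEx(m,cv2.MORPH_CLOSE,np.ones((5,5)));return m
E
python3 - <<'E'
from h import *
d=dict(np.load("pics/top0.npz"))
m=blue(d);m[:230]=0;m[300:]=0
print("tins",boxes(d,m,20))
i=d["img"];h=cv2.cvtColor(i,cv2.COLOR_RGB2HSV)
m=cv2.inRange(h,(0,0,0),(180,60,255));k=np.zeros_like(m);k[160:225,335:440]=m[160:225,335:440]
print("pad",boxes(d,k,5,500))
k[:]=0;k[247:262,400:435]=cv2.inRange(h,(0,0,120),(180,45,255))[247:262,400:435];print("lead",boxes(d,k,13,20))
print("table near edge",ray(d,[[300,296],[500,296]],0),"box",ray(d,[[270,140],[270,212]],100), "cases",ray(d,[[350,155],[400,155],[450,165]],40))
E
```

```text
tins [[ 420.9  -51.8   64.2  187.5   83.6]
 [ 421.5 -322.8   64.5  190.2   72.2]
 [ 447.3  210.5   64.   185.8  100.3]
 [ 486.7   77.2   15.3   42.8   90. ]]
pad [[ 669.  -109.5  143.8  279.1   90. ]]
lead [[ 479.2 -196.1   18.4   73.9   90. ]]
table near edge [[ 350.89603046  162.71114163    0.        ]
 [ 350.29110815 -453.04161703    0.        ]] box [[812.38428115 250.23528219 100.        ]
 [599.03121398 249.27034263 100.        ]] cases [[ 780.46224831   10.06846936   40.        ]
 [ 780.72203405 -142.77118402   40.        ]
 [ 750.08815218 -295.40800947   40.        ]]
```

```bash
cat >> h.py <<'E'
def pose(x,y,z,yaw): # tool down, tool x at yaw deg
    return np.array([x,y,z]),R.from_euler("z",yaw,degrees=True)*R.from_rotvec([np.pi,0,0])
def plan(p0,p1):
    d=p0[1].inv().apply(p1[0]-p0[0])/750;w=(p0[1].inv()*p1[1]).as_rotvec(degrees=True)/45
    print("d",np.round(d,4),"w",np.round(w,3))
def show():
    from rig import r
    s=r.state();Rt=R.from_rotvec(s["tcp_rot"]);
    print("t",round(s["time_s"],2),"p",np.round(s["tcp_pos"],1),"yaw",np.round(np.degrees(np.arctan2(*Rt.as_matrix()[[1,0],0])),1),"F",np.round(s["ft_force"],2),"Mtool",np.round(Rt.inv().apply(s["torque"]),3),"gap",round(s["finger_gap"],1),"g",round(s["grasp_force"],1))
E
python3 - <<'E'
from h import *
a=(np.array([233.28,-525.53,302.7]),R.from_rotvec([-3.071,-0.651,0]))
yaw=np.degrees(np.arctan2(*a[1].as_matrix()[[1,0],0]));print(yaw)
plan(a,pose(421.5,-323,160,yaw+45)); 
E
```

```text
23.937083756996397
d [ 0.3388 -0.1446  0.1908] w [-0.003 -0.002 -1.   ]
```

{"fn": "carry_out", "kwargs": {
  "moves": [
    {"dx": 0.07,"dy": -0.03,"dz": 0.03,"wz": -0.2,"jaw": 1},
    {"dx": 0.14,"dy": -0.06,"dz": 0.07,"wz": -0.4,"jaw": 1},
    {"dx": 0.21,"dy": -0.09,"dz": 0.11,"wz": -0.6,"jaw": 1},
    {"dx": 0.28,"dy": -0.12,"dz": 0.15,"wz": -0.8,"jaw": 1},
    {"dx": 0.3388,"dy": -0.1446,"dz": 0.1908,"wz": -1,"jaw": 1},
    {"dx": 0.3388,"dy": -0.1446,"dz": 0.1908,"wz": -1,"jaw": 1},
    {"dx": 0.3388,"dy": -0.1446,"dz": 0.1908,"wz": -1,"jaw": 1},
    {"dx": 0.3388,"dy": -0.1446,"dz": 0.1908,"wz": -1,"jaw": 1},
    {"dx": 0.3388,"dy": -0.1446,"dz": 0.1908,"wz": -1,"jaw": 1},
    {"dx": 0.3388,"dy": -0.1446,"dz": 0.1908,"wz": -1,"jaw": 1}
  ],
  "grip_force": 15
}}

```text
invalid input
```

```bash
python3 - <<'E'
from h import *;show()
from rig import snapshot
d=snapshot("wrist");cv2.imwrite("pics/w1.png",d["img"][:,:,::-1]);m=blue(d);print(boxes(d,m,20,500))
d=snapshot("top")
m=blue(d);m[:230]=0;m[300:]=0;print(boxes(d,m,20))
E
```

```text
t 0.1 p [ 233.2 -525.1  301.8] yaw 23.9 F [-0.23  0.41 -0.27] Mtool [-0.006  0.011  0.028] gap 92.1 g 0.0
[]
[[ 420.9  -51.8   64.2  187.5   83.6]
 [ 421.5 -322.9   64.4  190.3   72. ]
 [ 447.6  210.5   64.5  185.8  100.3]
 [ 486.7   77.2   15.3   42.8   90. ]]
```

View pics/w1.png

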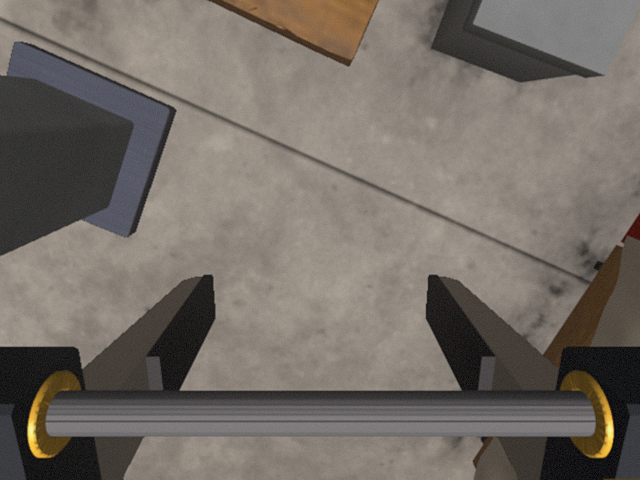

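The wrist picture shows only the floor past the table edge, because the move was refused. I'll send it again with every field filled in.

{"fn": "carry_out", "kwargs": {
  "moves": [
    {"dx": 0.07,"dy": -0.03,"dz": 0.03,"wx": 0,"wy": 0,"wz": -0.2,"jaw": 1},
    {"dx": 0.14,"dy": -0.06,"dz": 0.07,"wx": 0,"wy": 0,"wz": -0.4,"jaw": 1},
    {"dx": 0.21,"dy": -0.09,"dz": 0.11,"wx": 0,"wy": 0,"wz": -0.6,"jaw": 1},
    {"dx": 0.28,"dy": -0.12,"dz": 0.15,"wx": 0,"wy": 0,"wz": -0.8,"jaw": 1},
    {"dx": 0.339,"dy": -0.145,"dz": 0.19,"wx": 0,"wy": 0,"wz": -1,"jaw": 1},
    {"dx": 0.339,"dy": -0.145,"dz": 0.19,"wx": 0,"wy": 0,"wz": -1,"jaw": 1},
    {"dx": 0.339,"dy": -0.145,"dz": 0.19,"wx": 0,"wy": 0,"wz": -1,"jaw": 1},
    {"dx": 0.339,"dy": -0.145,"dz": 0.19,"wx": 0,"wy": 0,"wz": -1,"jaw": 1},
    {"dx": 0.339,"dy": -0.145,"dz": 0.19,"wx": 0,"wy": 0,"wz": -1,"jaw": 1},
    {"dx": 0.339,"dy": -0.145,"dz": 0.19,"wx": 0,"wy": 0,"wz": -1,"jaw": 1}
  ],
  "grip_force": 15
}}

```text
time_s: 1.45
tcp_pos: [421.3, -323.7, 160.7]
tcp_rot: [2.59, 1.776, 0.0]
ft_force: [0.8, -0.8, -0.1]
finger_gap: 92.1
grasp_force: 0.0
```

```bash
python3 - <<'E'
from h import *;show()
from rig import snapshot
d=snapshot("wrist");cv2.imwrite("pics/w2.png",d["img"][:,:,::-1]);m=blue(d);print(boxes(d,m,20,500))
E
```

```text
t 1.45 p [ 421.3 -323.7  160.7] yaw 68.9 F [ 0.79 -0.75 -0.13] Mtool [-0.06   0.047 -0.063] gap 92.1 g 0.0
[[ 423.8 -320.2   67.6  181.9   72.2]]
```

View pics/w2.png

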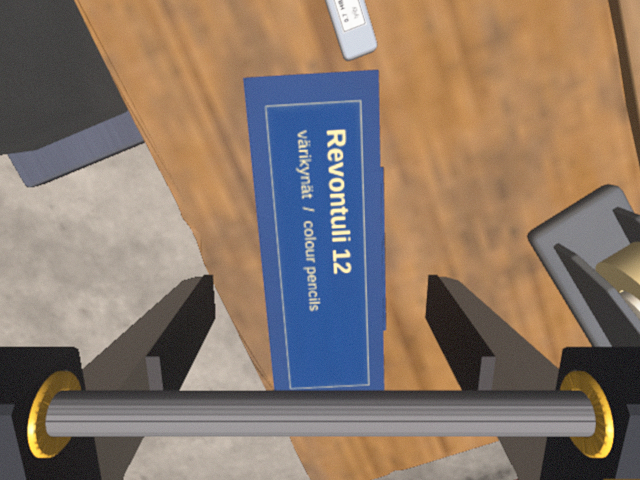

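The right tin lies between the fingers, with its top end at (245–380, 75). The wrist measurement agrees with the top camera, so I'll descend and grip.

{"fn": "carry_out", "kwargs": {
  "moves": [
    {"dx": 0,"dy": -0.001,"dz": 0.04,"wx": 0,"wy": 0,"wz": -0.073,"jaw": 1},
    {"dx": 0,"dy": -0.001,"dz": 0.08,"wx": 0,"wy": 0,"wz": -0.073,"jaw": 1},
    {"dx": 0,"dy": -0.001,"dz": 0.09,"wx": 0,"wy": 0,"wz": -0.073,"jaw": 1},
    {"dx": 0,"dy": -0.001,"dz": 0.09,"wx": 0,"wy": 0,"wz": -0.073,"jaw": 1},
    {"dx": 0,"dy": -0.001,"dz": 0.09,"wx": 0,"wy": 0,"wz": -0.073,"jaw": 0.6},
    {"dx": 0,"dy": -0.001,"dz": 0.09,"wx": 0,"wy": 0,"wz": -0.073,"jaw": 0.6},
    {"dx": 0,"dy": -0.001,"dz": 0.09,"wx": 0,"wy": 0,"wz": -0.073,"jaw": 0.6},
    {"dx": 0,"dy": -0.001,"dz": 0.09,"wx": 0,"wy": 0,"wz": -0.073,"jaw": 0.6},
    {"dx": 0,"dy": -0.001,"dz": 0.09,"wx": 0,"wy": 0,"wz": -0.073,"jaw": 0.6},
    {"dx": 0,"dy": -0.001,"dz": 0.09,"wx": 0,"wy": 0,"wz": -0.073,"jaw": 0.6}
  ],
  "grip_force": 16
}}

```text
time_s: 2.75
tcp_pos: [421.4, -323.3, 93.6]
tcp_rot: [2.537, 1.85, 0.0]
ft_force: [-1.4, 0.3, 6.2]
finger_gap: 68.4
grasp_force: 16.0
```

```bash
python3 -c "
from h import *;show()"
```

```text
t 2.75 p [ 421.4 -323.3   93.6] yaw 72.2 F [-1.44  0.3   6.25] Mtool [-0.062  0.031  0.052] gap 68.4 g 16.0
```

{"fn": "carry_out", "kwargs": {
  "moves": [
    {"dx": 0,"dy": 0,"dz": -0.03,"wx": 0,"wy": 0,"wz": 0,"jaw": 0.6},
    {"dx": 0,"dy": 0,"dz": -0.1,"wx": 0,"wy": 0,"wz": 0,"jaw": 0.6},
    {"dx": 0,"dy": 0,"dz": -0.17,"wx": 0,"wy": 0.1,"wz": 0,"jaw": 0.6},
    {"dx": 0,"dy": 0,"dz": -0.2,"wx": 0,"wy": 0.3,"wz": 0,"jaw": 0.6},
    {"dx": 0,"dy": 0,"dz": -0.2,"wx": 0,"wy": 0.5,"wz": 0,"jaw": 0.6},
    {"dx": 0,"dy": 0,"dz": -0.2,"wx": 0,"wy": 0.55,"wz": 0,"jaw": 0.6},
    {"dx": 0,"dy": 0,"dz": -0.2,"wx": 0,"wy": 0.55,"wz": 0,"jaw": 0.6},
    {"dx": 0,"dy": 0,"dz": -0.2,"wx": 0,"wy": 0.35,"wz": 0,"jaw": 0.6},
    {"dx": 0,"dy": 0,"dz": -0.2,"wx": 0,"wy": 0.15,"wz": 0,"jaw": 0.6},
    {"dx": 0,"dy": 0,"dz": -0.2,"wx": 0,"wy": 0,"wz": 0,"jaw": 0.6}
  ]
}}

```text
time_s: 4.0
tcp_pos: [421.2, -321.6, 242.8]
tcp_rot: [2.533, 1.852, -0.006]
ft_force: [-0.4, 0.7, -3.5]
finger_gap: 68.2
grasp_force: 16.0
```

```bash
cat >> h.py <<'E'
def feel(n=10):
    from rig import r,snapshot
    T=[];F=[]
    for i in range(n):
        snapshot("top");s=r.state();T.append(R.from_rotvec(s["tcp_rot"]).inv().apply(s["torque"]));F.append(s["ft_force"])
    T=T[3:];F=F[3:];print("M",np.mean(T,0).round(4),"se",(np.std(T,0)/len(T)**.5).round(4),"F",np.mean(F,0).round(2));show()
E
python3 -c "
from h import *;feel()"
```

```text
M [-0.0727 -0.0222 -0.0023] se [0.0111 0.009  0.0109] F [ 0.16 -0.12 -2.55]
t 4.5 p [ 420.6 -323.2  242.5] yaw 72.2 F [ 0.18 -0.13 -2.81] Mtool [-0.034 -0.019 -0.002] gap 67.9 g 16.0
```

{"fn": "carry_out", "kwargs": {
  "moves": [
    {"dx": 0,"dy": 0,"dz": 0,"wx": 0,"wy": -0.15,"wz": 0,"jaw": 0.6},
    {"dx": 0,"dy": 0,"dz": 0,"wx": 0,"wy": -0.35,"wz": 0,"jaw": 0.6},
    {"dx": 0,"dy": 0,"dz": 0,"wx": 0,"wy": -0.5,"wz": 0,"jaw": 0.6},
    {"dx": 0,"dy": 0,"dz": 0,"wx": 0,"wy": -0.55,"wz": 0,"jaw": 0.6},
    {"dx": 0,"dy": 0,"dz": 0,"wx": 0,"wy": -0.55,"wz": 0,"jaw": 0.6},
    {"dx": 0,"dy": 0,"dz": 0,"wx": 0,"wy": -0.35,"wz": 0,"jaw": 0.6},
    {"dx": 0,"dy": 0,"dz": 0,"wx": 0,"wy": -0.15,"wz": 0,"jaw": 0.6},
    {"dx": 0,"dy": 0,"dz": 0,"wx": 0,"wy": 0,"wz": 0,"jaw": 0.6},
    {"dx": 0,"dy": 0,"dz": 0,"wx": 0,"wy": 0,"wz": 0,"jaw": 0.6},
    {"dx": 0,"dy": 0,"dz": 0,"wx": 0,"wy": 0,"wz": 0,"jaw": 0.6}
  ]
}}

```text
time_s: 5.75
tcp_pos: [420.7, -322.8, 242.6]
tcp_rot: [2.538, 1.851, -0.002]
ft_force: [0.2, 1.0, -1.9]
finger_gap: 68.5
grasp_force: 16.0
```

```bash
python3 -c "
from h import *;feel()"
```

```text
M [-0.0495 -0.0037 -0.0133] se [0.0137 0.0071 0.0133] F [ 0.02 -0.28 -3.03]
t 6.25 p [ 420.9 -322.6  242.7] yaw 72.2 F [ 0.26 -0.3  -2.73] Mtool [-0.073 -0.02  -0.007] gap 68.1 g 16.0
```

There's no shift of the expected sign and size (0.08 N m), so the right tin is sound. I'll put it back.

{"fn": "carry_out", "kwargs": {
  "moves": [
    {"dx": 0,"dy": 0,"dz": 0.05,"wx": 0,"wy": 0,"wz": 0,"jaw": 0.6},
    {"dx": 0,"dy": 0,"dz": 0.12,"wx": 0,"wy": 0,"wz": 0,"jaw": 0.6},
    {"dx": 0,"dy": 0,"dz": 0.17,"wx": 0,"wy": 0,"wz": 0,"jaw": 0.6},
    {"dx": 0,"dy": 0,"dz": 0.19,"wx": 0,"wy": 0,"wz": 0,"jaw": 0.6},
    {"dx": 0,"dy": 0,"dz": 0.2,"wx": 0,"wy": 0,"wz": 0,"jaw": 0.6},
    {"dx": 0,"dy": 0,"dz": 0.2,"wx": 0,"wy": 0,"wz": 0,"jaw": 0.6},
    {"dx": 0,"dy": 0,"dz": 0.2,"wx": 0,"wy": 0,"wz": 0,"jaw": 1},
    {"dx": 0,"dy": 0,"dz": 0.2,"wx": 0,"wy": 0,"wz": 0,"jaw": 1},
    {"dx": 0,"dy": 0,"dz": 0.2,"wx": 0,"wy": 0,"wz": 0,"jaw": 1},
    {"dx": 0,"dy": 0,"dz": 0.1,"wx": 0,"wy": 0,"wz": 0,"jaw": 1}
  ]
}}

```text
time_s: 7.5
tcp_pos: [418.4, -320.0, 151.1]
tcp_rot: [-2.529, -1.844, 0.001]
ft_force: [0.8, -0.1, 0.7]
finger_gap: 91.9
grasp_force: 0.0
```

```bash
python3 -c "
from h import *;show()
plan(pose(422,-323.5,168,72.2),pose(421,-52,160,83.6))"
```

```text
t 7.5 p [ 418.4 -320.   151.1] yaw 72.2 F [ 0.8  -0.13  0.7 ] Mtool [-0.078 -0.063  0.007] gap 91.9 g 0.0
d [ 0.3443 -0.1119  0.0107] w [-0.     0.    -0.253]
```

{"fn": "carry_out", "kwargs": {
  "moves": [
    {"dx": 0.05,"dy": -0.016,"dz": 0,"wx": 0,"wy": 0,"wz": -0.05,"jaw": 1},
    {"dx": 0.12,"dy": -0.039,"dz": 0,"wx": 0,"wy": 0,"wz": -0.1,"jaw": 1},
    {"dx": 0.19,"dy": -0.062,"dz": 0,"wx": 0,"wy": 0,"wz": -0.15,"jaw": 1},
    {"dx": 0.26,"dy": -0.085,"dz": 0,"wx": 0,"wy": 0,"wz": -0.2,"jaw": 1},
    {"dx": 0.32,"dy": -0.104,"dz": 0,"wx": 0,"wy": 0,"wz": -0.253,"jaw": 1},
    {"dx": 0.344,"dy": -0.112,"dz": 0,"wx": 0,"wy": 0,"wz": -0.253,"jaw": 1},
    {"dx": 0.344,"dy": -0.112,"dz": 0,"wx": 0,"wy": 0,"wz": -0.253,"jaw": 1},
    {"dx": 0.344,"dy": -0.112,"dz": 0,"wx": 0,"wy": 0,"wz": -0.253,"jaw": 1},
    {"dx": 0.344,"dy": -0.112,"dz": 0,"wx": 0,"wy": 0,"wz": -0.253,"jaw": 1},
    {"dx": 0.344,"dy": -0.112,"dz": 0,"wx": 0,"wy": 0,"wz": -0.253,"jaw": 1}
  ]
}}

```text
time_s: 8.75
tcp_pos: [419.7, -52.1, 155.2]
tcp_rot: [2.343, 2.093, -0.0]
ft_force: [-0.4, 0.0, 0.4]
finger_gap: 91.9
grasp_force: 0.0
```

```bash
python3 - <<'E'
from h import *;show()
from rig import snapshot
d=snapshot("wrist");m=blue(d);print(boxes(d,m,20,500))
d=snapshot("top");m=blue(d);m[:230]=0;m[300:]=0;print(boxes(d,m,20))
E
```

```text
t 8.75 p [419.7 -52.1 155.2] yaw 83.5 F [-0.43  0.01  0.43] Mtool [-0.07   0.017 -0.02 ] gap 91.9 g 0.0
[[423.3 -45.4  67.5 177.   83.6]
 [486.2  59.8  17.7  17.9  89.7]]
[[ 428.    12.    58.9   64.2  173.5]
 [ 420.7 -322.9   64.5  190.3   72.2]
 [ 447.6  210.5   64.5  185.8  100.3]
 [ 486.7   77.2   15.3   42.8   90. ]]
```

{"fn": "carry_out", "kwargs": {
  "moves": [
    {"dx": 0,"dy": 0.003,"dz": 0.04,"wx": 0,"wy": 0,"wz": 0,"jaw": 1},
    {"dx": 0,"dy": 0.003,"dz": 0.075,"wx": 0,"wy": 0,"wz": 0,"jaw": 1},
    {"dx": 0,"dy": 0.003,"dz": 0.083,"wx": 0,"wy": 0,"wz": 0,"jaw": 1},
    {"dx": 0,"dy": 0.003,"dz": 0.083,"wx": 0,"wy": 0,"wz": 0,"jaw": 1},
    {"dx": 0,"dy": 0.003,"dz": 0.083,"wx": 0,"wy": 0,"wz": 0,"jaw": 0.6},
    {"dx": 0,"dy": 0.003,"dz": 0.083,"wx": 0,"wy": 0,"wz": 0,"jaw": 0.6},
    {"dx": 0,"dy": 0.003,"dz": 0.083,"wx": 0,"wy": 0,"wz": 0,"jaw": 0.6},
    {"dx": 0,"dy": 0.003,"dz": 0.083,"wx": 0,"wy": 0,"wz": 0,"jaw": 0.6},
    {"dx": 0,"dy": 0.003,"dz": 0.083,"wx": 0,"wy": 0,"wz": 0,"jaw": 0.6},
    {"dx": 0,"dy": 0.003,"dz": 0.083,"wx": 0,"wy": 0,"wz": 0,"jaw": 0.6}
  ],
  "grip_force": 16
}}

```text
time_s: 10.1
tcp_pos: [422.3, -51.8, 93.6]
tcp_rot: [2.341, 2.094, 0.001]
ft_force: [-1.4, -0.2, 6.6]
finger_gap: 68.5
grasp_force: 16.0
```

{"fn": "carry_out", "kwargs": {
  "moves": [
    {"dx": 0,"dy": 0,"dz": -0.03,"wx": 0,"wy": 0,"wz": 0,"jaw": 0.6},
    {"dx": 0,"dy": 0,"dz": -0.1,"wx": 0,"wy": 0,"wz": 0,"jaw": 0.6},
    {"dx": 0,"dy": 0,"dz": -0.17,"wx": 0,"wy": 0.1,"wz": 0,"jaw": 0.6},
    {"dx": 0,"dy": 0,"dz": -0.2,"wx": 0,"wy": 0.3,"wz": 0,"jaw": 0.6},
    {"dx": 0,"dy": 0,"dz": -0.2,"wx": 0,"wy": 0.5,"wz": 0,"jaw": 0.6},
    {"dx": 0,"dy": 0,"dz": -0.2,"wx": 0,"wy": 0.55,"wz": 0,"jaw": 0.6},
    {"dx": 0,"dy": 0,"dz": -0.2,"wx": 0,"wy": 0.55,"wz": 0,"jaw": 0.6},
    {"dx": 0,"dy": 0,"dz": -0.2,"wx": 0,"wy": 0.35,"wz": 0,"jaw": 0.6},
    {"dx": 0,"dy": 0,"dz": -0.2,"wx": 0,"wy": 0.15,"wz": 0,"jaw": 0.6},
    {"dx": 0,"dy": 0,"dz": -0.2,"wx": 0,"wy": 0,"wz": 0,"jaw": 0.6}
  ]
}}

```text
time_s: 11.35
tcp_pos: [421.8, -50.6, 243.0]
tcp_rot: [2.337, 2.093, -0.005]
ft_force: [0.1, -0.5, -3.5]
finger_gap: 68.2
grasp_force: 16.0
```

```bash
python3 -c "
from h import *;feel(14)"
```

```text
M [-0.0583 -0.0253 -0.0022] se [0.0081 0.0063 0.008 ] F [ 0.21 -0.13 -2.52]
t 12.05 p [421.9 -51.9 243. ] yaw 83.6 F [-0.02  0.86 -2.91] Mtool [-0.106  0.009 -0.031] gap 68.5 g 16.0
```

{"fn": "carry_out", "kwargs": {
  "moves": [
    {"dx": 0,"dy": 0,"dz": 0,"wx": 0,"wy": -0.15,"wz": 0,"jaw": 0.6},
    {"dx": 0,"dy": 0,"dz": 0,"wx": 0,"wy": -0.35,"wz": 0,"jaw": 0.6},
    {"dx": 0,"dy": 0,"dz": 0,"wx": 0,"wy": -0.5,"wz": 0,"jaw": 0.6},
    {"dx": 0,"dy": 0,"dz": 0,"wx": 0,"wy": -0.55,"wz": 0,"jaw": 0.6},
    {"dx": 0,"dy": 0,"dz": 0,"wx": 0,"wy": -0.55,"wz": 0,"jaw": 0.6},
    {"dx": 0,"dy": 0,"dz": 0,"wx": 0,"wy": -0.35,"wz": 0,"jaw": 0.6},
    {"dx": 0,"dy": 0,"dz": 0,"wx": 0,"wy": -0.15,"wz": 0,"jaw": 0.6},
    {"dx": 0,"dy": 0,"dz": 0,"wx": 0,"wy": 0,"wz": 0,"jaw": 0.6},
    {"dx": 0,"dy": 0,"dz": 0,"wx": 0,"wy": 0,"wz": 0,"jaw": 0.6},
    {"dx": 0,"dy": 0,"dz": 0,"wx": 0,"wy": 0,"wz": 0,"jaw": 0.6}
  ]
}}

```text
time_s: 13.3
tcp_pos: [421.8, -51.8, 242.9]
tcp_rot: [2.341, 2.093, -0.002]
ft_force: [0.3, -0.3, -3.2]
finger_gap: 68.5
grasp_force: 16.0
```

```bash
python3 -c "
from h import *;feel(14)"
```

```text
M [-0.0754 -0.0199 -0.0024] se [0.0103 0.0083 0.0076] F [-0.01 -0.26 -2.96]
t 14.0 p [421.9 -51.6 243. ] yaw 83.6 F [-0.3  -0.04 -2.85] Mtool [-0.065 -0.047 -0.014] gap 68.5 g 16.0
```

The middle tin is sound too. I'll put it back and move to the left one.

{"fn": "carry_out", "kwargs": {
  "moves": [
    {"dx": 0,"dy": 0,"dz": 0.05,"wx": 0,"wy": 0,"wz": 0,"jaw": 0.6},
    {"dx": 0,"dy": 0,"dz": 0.12,"wx": 0,"wy": 0,"wz": 0,"jaw": 0.6},
    {"dx": 0,"dy": 0,"dz": 0.17,"wx": 0,"wy": 0,"wz": 0,"jaw": 0.6},
    {"dx": 0,"dy": 0,"dz": 0.19,"wx": 0,"wy": 0,"wz": 0,"jaw": 0.6},
    {"dx": 0,"dy": 0,"dz": 0.2,"wx": 0,"wy": 0,"wz": 0,"jaw": 0.6},
    {"dx": 0,"dy": 0,"dz": 0.2,"wx": 0,"wy": 0,"wz": 0,"jaw": 0.6},
    {"dx": 0,"dy": 0,"dz": 0.2,"wx": 0,"wy": 0,"wz": 0,"jaw": 1},
    {"dx": 0,"dy": 0,"dz": 0.2,"wx": 0,"wy": 0,"wz": 0,"jaw": 1},
    {"dx": 0,"dy": 0,"dz": 0.2,"wx": 0,"wy": 0,"wz": 0,"jaw": 1},
    {"dx": 0,"dy": 0,"dz": 0.118,"wx": 0,"wy": 0,"wz": 0,"jaw": 1}
  ]
}}

```text
time_s: 15.25
tcp_pos: [418.6, -50.3, 151.0]
tcp_rot: [-2.334, -2.087, 0.008]
ft_force: [1.4, 0.2, 0.4]
finger_gap: 92.1
grasp_force: 0.0
```

```bash
python3 -c "
from h import *;show()
plan(pose(422.5,-52,154,83.6),pose(448.5,210.5,154,100.3))"
```

```text
t 15.25 p [418.6 -50.3 151. ] yaw 83.6 F [1.41 0.24 0.36] Mtool [-0.166 -0.065 -0.012] gap 92.1 g 0.0
d [ 0.3517 -0.0046 -0.    ] w [ 0.     0.    -0.371]
```

{"fn": "carry_out", "kwargs": {
  "moves": [
    {"dx": 0.05,"dy": 0,"dz": 0,"wx": 0,"wy": 0,"wz": -0.07,"jaw": 1},
    {"dx": 0.12,"dy": -0.001,"dz": 0,"wx": 0,"wy": 0,"wz": -0.15,"jaw": 1},
    {"dx": 0.19,"dy": -0.002,"dz": 0,"wx": 0,"wy": 0,"wz": -0.22,"jaw": 1},
    {"dx": 0.26,"dy": -0.003,"dz": 0,"wx": 0,"wy": 0,"wz": -0.3,"jaw": 1},
    {"dx": 0.33,"dy": -0.004,"dz": 0,"wx": 0,"wy": 0,"wz": -0.371,"jaw": 1},
    {"dx": 0.352,"dy": -0.005,"dz": 0,"wx": 0,"wy": 0,"wz": -0.371,"jaw": 1},
    {"dx": 0.352,"dy": -0.005,"dz": 0,"wx": 0,"wy": 0,"wz": -0.371,"jaw": 1},
    {"dx": 0.352,"dy": -0.005,"dz": 0,"wx": 0,"wy": 0,"wz": -0.371,"jaw": 1},
    {"dx": 0.352,"dy": -0.005,"dz": 0,"wx": 0,"wy": 0,"wz": -0.371,"jaw": 1},
    {"dx": 0.352,"dy": -0.005,"dz": 0,"wx": 0,"wy": 0,"wz": -0.371,"jaw": 1}
  ]
}}

```text
time_s: 16.5
tcp_pos: [447.6, 210.3, 154.5]
tcp_rot: [2.015, 2.41, -0.0]
ft_force: [0.5, 0.4, 0.4]
finger_gap: 92.1
grasp_force: 0.0
```

```bash
python3 - <<'E'
from h import *;show()
from rig import snapshot
d=snapshot("wrist");m=blue(d);print(boxes(d,m,20,500))
d=snapshot("top");m=blue(d);m[:230]=0;m[300:]=0;print(boxes(d,m,20))
E
```

```text
t 16.5 p [447.6 210.3 154.5] yaw 100.2 F [0.53 0.38 0.43] Mtool [-0.076 -0.06   0.035] gap 92.1 g 0.0
[[486.3  84.9  17.6  34.7  92.1]
 [448.  217.6  67.6 175.9 100.2]]
[[ 421.7  -52.    64.5  187.8   83.6]
 [ 420.8 -322.9   64.4  190.4   72.3]
 [ 459.7  135.4   34.    62.1    9.4]
 [ 486.7   77.2   15.3   42.8   90. ]]
```

{"fn": "carry_out", "kwargs": {
  "moves": [
    {"dx": 0,"dy": 0.002,"dz": 0.04,"wx": 0,"wy": 0,"wz": 0,"jaw": 1},
    {"dx": 0,"dy": 0.002,"dz": 0.075,"wx": 0,"wy": 0,"wz": 0,"jaw": 1},
    {"dx": 0,"dy": 0.002,"dz": 0.082,"wx": 0,"wy": 0,"wz": 0,"jaw": 1},
    {"dx": 0,"dy": 0.002,"dz": 0.082,"wx": 0,"wy": 0,"wz": 0,"jaw": 1},
    {"dx": 0,"dy": 0.002,"dz": 0.082,"wx": 0,"wy": 0,"wz": 0,"jaw": 0.6},
    {"dx": 0,"dy": 0.002,"dz": 0.082,"wx": 0,"wy": 0,"wz": 0,"jaw": 0.6},
    {"dx": 0,"dy": 0.002,"dz": 0.082,"wx": 0,"wy": 0,"wz": 0,"jaw": 0.6},
    {"dx": 0,"dy": 0.002,"dz": 0.082,"wx": 0,"wy": 0,"wz": 0,"jaw": 0.6},
    {"dx": 0,"dy": 0.002,"dz": 0.082,"wx": 0,"wy": 0,"wz": 0,"jaw": 0.6},
    {"dx": 0,"dy": 0.002,"dz": 0.082,"wx": 0,"wy": 0,"wz": 0,"jaw": 0.6}
  ],
  "grip_force": 16
}}

```text
time_s: 17.85
tcp_pos: [449.3, 211.5, 93.6]
tcp_rot: [2.013, 2.412, 0.001]
ft_force: [-2.8, -1.9, 6.0]
finger_gap: 68.1
grasp_force: 16.0
```

{"fn": "carry_out", "kwargs": {
  "moves": [
    {"dx": 0,"dy": 0,"dz": -0.03,"wx": 0,"wy": 0,"wz": 0,"jaw": 0.6},
    {"dx": 0,"dy": 0,"dz": -0.1,"wx": 0,"wy": 0,"wz": 0,"jaw": 0.6},
    {"dx": 0,"dy": 0,"dz": -0.17,"wx": 0,"wy": 0.1,"wz": 0,"jaw": 0.6},
    {"dx": 0,"dy": 0,"dz": -0.2,"wx": 0,"wy": 0.3,"wz": 0,"jaw": 0.6},
    {"dx": 0,"dy": 0,"dz": -0.2,"wx": 0,"wy": 0.5,"wz": 0,"jaw": 0.6},
    {"dx": 0,"dy": 0,"dz": -0.2,"wx": 0,"wy": 0.55,"wz": 0,"jaw": 0.6},
    {"dx": 0,"dy": 0,"dz": -0.2,"wx": 0,"wy": 0.55,"wz": 0,"jaw": 0.6},
    {"dx": 0,"dy": 0,"dz": -0.2,"wx": 0,"wy": 0.35,"wz": 0,"jaw": 0.6},
    {"dx": 0,"dy": 0,"dz": -0.2,"wx": 0,"wy": 0.15,"wz": 0,"jaw": 0.6},
    {"dx": 0,"dy": 0,"dz": -0.2,"wx": 0,"wy": 0,"wz": 0,"jaw": 0.6}
  ]
}}

```text
time_s: 19.1
tcp_pos: [448.7, 212.4, 243.1]
tcp_rot: [2.008, 2.41, -0.004]
ft_force: [-1.2, -0.1, -2.3]
finger_gap: 68.3
grasp_force: 16.0
```

```bash
python3 -c "
from h import *;feel(14)"
```

```text
M [-0.0789 -0.0154  0.0081] se [0.0113 0.0096 0.0051] F [-0.06 -0.12 -2.69]
t 19.8 p [449.1 211.2 243. ] yaw 100.3 F [ 0.42  0.67 -3.34] Mtool [-0.099 -0.088  0.012] gap 68.4 g 16.0
```

{"fn": "carry_out", "kwargs": {
  "moves": [
    {"dx": 0,"dy": 0,"dz": 0,"wx": 0,"wy": -0.15,"wz": 0,"jaw": 0.6},
    {"dx": 0,"dy": 0,"dz": 0,"wx": 0,"wy": -0.35,"wz": 0,"jaw": 0.6},
    {"dx": 0,"dy": 0,"dz": 0,"wx": 0,"wy": -0.5,"wz": 0,"jaw": 0.6},
    {"dx": 0,"dy": 0,"dz": 0,"wx": 0,"wy": -0.55,"wz": 0,"jaw": 0.6},
    {"dx": 0,"dy": 0,"dz": 0,"wx": 0,"wy": -0.55,"wz": 0,"jaw": 0.6},
    {"dx": 0,"dy": 0,"dz": 0,"wx": 0,"wy": -0.35,"wz": 0,"jaw": 0.6},
    {"dx": 0,"dy": 0,"dz": 0,"wx": 0,"wy": -0.15,"wz": 0,"jaw": 0.6},
    {"dx": 0,"dy": 0,"dz": 0,"wx": 0,"wy": 0,"wz": 0,"jaw": 0.6},
    {"dx": 0,"dy": 0,"dz": 0,"wx": 0,"wy": 0,"wz": 0,"jaw": 0.6},
    {"dx": 0,"dy": 0,"dz": 0,"wx": 0,"wy": 0,"wz": 0,"jaw": 0.6}
  ]
}}

```text
time_s: 21.05
tcp_pos: [449.1, 211.1, 243.1]
tcp_rot: [2.013, 2.41, -0.001]
ft_force: [0.9, 0.4, -2.3]
finger_gap: 68.3
grasp_force: 16.0
```

```bash
python3 -c "
from h import *;feel(14)
plan(pose(448.5,210.5,242.5,100.3),pose(669,-109.5,252.5,90))"
```

```text
M [-0.0866 -0.0737  0.0017] se [0.0095 0.0076 0.0137] F [ 0.3   0.29 -2.8 ]
t 21.75 p [449.  211.4 242.9] yaw 100.3 F [ 0.2   0.11 -2.69] Mtool [-0.101 -0.053 -0.076] gap 67.9 g 16.0
d [-0.4724  0.213  -0.0133] w [ 0.    -0.     0.229]
```

The moment shifted by about -0.06 N m, in the expected direction, so this tin rattles. I'll carry it over the pad.

```bash
python3 -c "
from h import *
plan(pose(449.3,211.3,242.5,100.3),pose(660,-109.5,242.5,90))"
```

```text
d [-0.4711  0.1999  0.    ] w [ 0.    -0.     0.229]
```

{"fn": "carry_out", "kwargs": {
  "moves": [
    {"dx": -0.02,"dy": 0.01,"dz": 0,"wx": 0,"wy": 0,"wz": 0.01,"jaw": 0.6},
    {"dx": -0.07,"dy": 0.03,"dz": 0,"wx": 0,"wy": 0,"wz": 0.03,"jaw": 0.6},
    {"dx": -0.14,"dy": 0.06,"dz": 0,"wx": 0,"wy": 0,"wz": 0.07,"jaw": 0.6},
    {"dx": -0.21,"dy": 0.09,"dz": 0,"wx": 0,"wy": 0,"wz": 0.1,"jaw": 0.6},
    {"dx": -0.28,"dy": 0.12,"dz": 0,"wx": 0,"wy": 0,"wz": 0.14,"jaw": 0.6},
    {"dx": -0.35,"dy": 0.15,"dz": 0,"wx": 0,"wy": 0,"wz": 0.17,"jaw": 0.6},
    {"dx": -0.41,"dy": 0.175,"dz": 0,"wx": 0,"wy": 0,"wz": 0.2,"jaw": 0.6},
    {"dx": -0.45,"dy": 0.19,"dz": 0,"wx": 0,"wy": 0,"wz": 0.22,"jaw": 0.6},
    {"dx": -0.465,"dy": 0.197,"dz": 0,"wx": 0,"wy": 0,"wz": 0.229,"jaw": 0.6},
    {"dx": -0.471,"dy": 0.2,"dz": 0,"wx": 0,"wy": 0,"wz": 0.229,"jaw": 0.6}
  ]
}}

```text
time_s: 23.0
tcp_pos: [659.7, -109.8, 242.6]
tcp_rot: [-2.221, -2.22, 0.0]
ft_force: [0.6, 0.8, -1.8]
finger_gap: 68.4
grasp_force: 16.0
```

{"fn": "carry_out", "kwargs": {
  "moves": [
    {"dx": 0,"dy": 0,"dz": 0,"wx": 0,"wy": 0.15,"wz": 0,"jaw": 0.6},
    {"dx": 0,"dy": 0,"dz": 0,"wx": 0,"wy": 0.35,"wz": 0,"jaw": 0.6},
    {"dx": 0,"dy": 0,"dz": 0,"wx": 0,"wy": 0.55,"wz": 0,"jaw": 0.6},
    {"dx": 0,"dy": 0,"dz": 0,"wx": 0,"wy": 0.6,"wz": 0,"jaw": 0.6},
    {"dx": 0,"dy": 0,"dz": 0,"wx": 0,"wy": 0.6,"wz": 0,"jaw": 0.6},
    {"dx": 0,"dy": 0,"dz": 0,"wx": 0,"wy": 0.6,"wz": 0,"jaw": 0.6},
    {"dx": 0,"dy": 0,"dz": 0,"wx": 0,"wy": 0.4,"wz": 0,"jaw": 0.6},
    {"dx": 0,"dy": 0,"dz": 0,"wx": 0,"wy": 0.2,"wz": 0,"jaw": 0.6},
    {"dx": 0,"dy": 0,"dz": 0,"wx": 0,"wy": 0,"wz": 0,"jaw": 0.6},
    {"dx": 0,"dy": 0,"dz": 0,"wx": 0,"wy": 0,"wz": 0,"jaw": 0.6}
  ]
}}

```text
time_s: 24.25
tcp_pos: [660.0, -106.3, 243.9]
tcp_rot: [2.217, 2.226, 0.002]
ft_force: [-0.8, 0.7, -2.6]
finger_gap: 68.1
grasp_force: 16.0
```

```bash
python3 -c "
from h import *;feel(16)"
```

```text
M [-0.0796 -0.0017  0.0064] se [0.008  0.0102 0.0086] F [-0.2   0.08 -2.96]
t 25.05 p [ 659.8 -109.3  242.9] yaw 90.0 F [ 0.02 -0.24 -2.72] Mtool [-0.098 -0.066  0.002] gap 68.2 g 16.0
```

{"fn": "carry_out", "kwargs": {
  "moves": [
    {"dx": 0,"dy": 0,"dz": 0,"wx": 0,"wy": -0.15,"wz": 0,"jaw": 0.6},
    {"dx": 0,"dy": 0,"dz": 0,"wx": 0,"wy": -0.35,"wz": 0,"jaw": 0.6},
    {"dx": 0,"dy": 0,"dz": 0,"wx": 0,"wy": -0.55,"wz": 0,"jaw": 0.6},
    {"dx": 0,"dy": 0,"dz": 0,"wx": 0,"wy": -0.6,"wz": 0,"jaw": 0.6},
    {"dx": 0,"dy": 0,"dz": 0,"wx": 0,"wy": -0.6,"wz": 0,"jaw": 0.6},
    {"dx": 0,"dy": 0,"dz": 0,"wx": 0,"wy": -0.6,"wz": 0,"jaw": 0.6},
    {"dx": 0,"dy": 0,"dz": 0,"wx": 0,"wy": -0.4,"wz": 0,"jaw": 0.6},
    {"dx": 0,"dy": 0,"dz": 0,"wx": 0,"wy": -0.2,"wz": 0,"jaw": 0.6},
    {"dx": 0,"dy": 0,"dz": 0,"wx": 0,"wy": 0,"wz": 0,"jaw": 0.6},
    {"dx": 0,"dy": 0,"dz": 0,"wx": 0,"wy": 0,"wz": 0,"jaw": 0.6}
  ]
}}

```text
time_s: 26.3
tcp_pos: [659.8, -112.2, 243.6]
tcp_rot: [2.224, 2.215, -0.001]
ft_force: [0.3, -0.7, -4.5]
finger_gap: 68.6
grasp_force: 16.0
```

```bash
python3 - <<'E'
from h import *;feel(16)
from rig import snapshot
d=snapshot("scene");cv2.imwrite("pics/s3.png",d["img"][:,:,::-1])
d=snapshot("top");m=blue(d);m[:230]=0;m[300:]=0;print(boxes(d,m,20))
E
```

```text
M [-0.0855 -0.0575  0.0092] se [0.0071 0.0086 0.007 ] F [ 0.2  -0.13 -2.88]
t 27.1 p [ 659.8 -109.3  243. ] yaw 90.0 F [-0.05  0.12 -2.37] Mtool [-0.072 -0.055  0.069] gap 68.6 g 16.0
[[ 428.9   10.6   61.6   64.9  173.5]
 [ 420.7 -322.9   64.5  190.3   72.2]
 [ 486.7   77.2   15.3   42.8   90. ]]
```

View pics/s3.png

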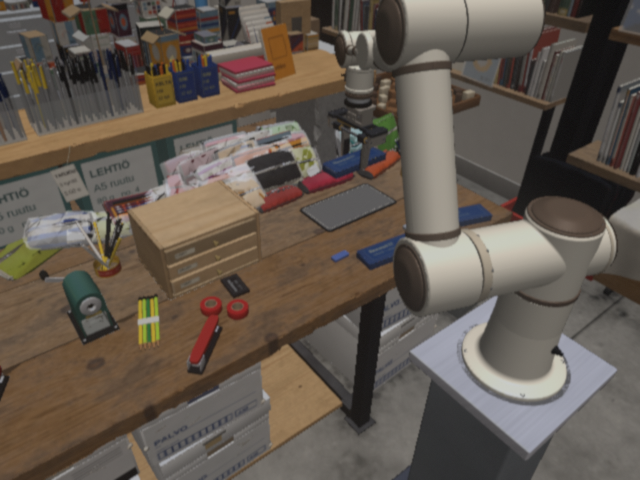

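The scene view shows the tin at about (355,160), level and held above the pad, with its length along the pad's. The moment shift repeated there at -0.056 N m. The other two tins and the small things are in place.

```bash
python3 -c "
from rig import finish_job;print(finish_job())"
```

```text
the job is handed in; nothing more can be done
None
```

The left tin is the one that rattles: I rocked it once more over the counter pad and handed the job in (no verdict was returned) with it held there, level and quiet, about 150 mm above the table; the other two are back flat where they lay.

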